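# Mount a specimen on the microtome and feed it four clicks

### The job

Mount the wax-embedded specimen on the sliding microtome: set its plate on the lift table, over both pins and flat down, and let go of it. Then advance the feed by exactly four clicks, turning the feed dial clockwise as seen from above; count the clicks by feel, for the dial first turns idly by an unknown amount, which is not a click. Leave the two bottles, the marker and the tweezers where they are.

Things in the scene. Friction and masses are not known exactly. Their poses are not given: they have to be found in the camera images.
- microtome: Sliding bench microtome, fixed: white casting, x = -146 to +116 mm, y = -76 to +76 mm, deck 40 mm high. Origin under it on the table top, z up, x to the rear. On its centre line: black feed dial at x = -95 mm, lift table at x = +15 mm, knife carriage locked at the rear (x = 70 to 117 mm, 90 mm high). Two steel ways along x at y = +-56 mm, 16 mm wide, up to 52 mm high, x = -60 to 108 mm.
- dial_grip (a point): Point on the feed dial's upright axis, 66 mm above the table top. The dial is a black fluted round knob, 42 mm across, gripped from 55 to 81 mm above the table top. Site fixed to the casting: it does not turn with the dial. Clockwise from above, the dial first turns idly (under 0.02 N m) by 0.1 to 1.45 rad, different each time, till it takes hold of the feed screw, which starts at rest in a notch.
- dial_skirt (a point): Top of the dial's graduated skirt (53 mm across), on the dial axis, 55 mm above the table top; fixed to the casting. Once driven, the screw clicks every 18 degrees (20 a turn): leaving a notch, resistance climbs within 9 degrees to about 0.4 N m, then vanishes as the screw snaps by itself into the next notch, ahead of the dial, and stays; the dial then idles 9 to 13 degrees to the next rise.
- table_top (a point): Centre of the lift table's top face (steel, 74 x 42 mm, x axis along its length, parallel to the microtome's); 50.0 mm above the table top at the start. Two steel pins stand on it at x = -25 and +25 mm: 4.6 mm in diameter, 12.5 mm high, the top 3 mm tapered to 2.2 mm. Each click clockwise raises it by 0.1 mm. Turned back, the dial idles 1.5 rad, then drives the screw back.
- blade_edge (a point): Middle of the blade's cutting edge on the knife carriage, 98 mm long along y, 49 mm behind the lift table's centre and about 75 mm above the table top. Fixed; only to be kept clear of.
- specimen_plate: Aluminium plate 70 (x) x 34 (y) x 5 mm, on it a grey cassette (31 x 27 x 3 mm) and a cream wax block 26 (x) x 22 (y) x 13 mm to grip it by; 21 mm high in all, about 0.1 kg. Origin at the centre of the underside, z up. Round hole of 6.5 mm at x = -25 mm, slot 8.5 (x) x 6.5 mm at x = +25 mm, both through; fits the pins either way round. Starts flat on the table, left (+y) of the microtome.
- stain_bottle: Bystander: brown dropper bottle, 36 mm in diameter, 105 mm high, left of the microtome, beyond the specimen plate. Origin under its centre.
- fixative_bottle: Bystander: brown dropper bottle, 44 mm in diameter, 116 mm high, next to the other. Origin under its centre.
- marker: Bystander: marker pen, 138 mm long (its y axis), 13 mm thick, lying in front of the microtome. Origin under its centre.
- tweezers: Bystander: steel tweezers, 122 mm long (its y axis), 6 mm high, lying in front of the microtome. Origin under its centre.

How it is judged (in metres and radians):
On the way, in this order (a step that is already met when the one before it is completed fails the run):
1. the specimen plate lies flat on the lift table over both pins, let go (z of specimen_plate in the frame of table_top between -0.0015 and 0.0012 m and x of specimen_plate in the frame of table_top between -0.0025 and 0.0025 m and y of specimen_plate in the frame of table_top between -0.0025 and 0.0025 m and angle between the x axis of specimen_plate and the x axis of table_top, either way round below 0.1 rad and angle between specimen_plate's own z axis and vertical below 0.05 rad and contact force between the fingers and specimen_plate below 0.05 N), for 0.2 s.
2. the feed has advanced by four clicks, the plate still seated (z of specimen_plate in the frame of table_top between -0.0015 and 0.0012 m and x of specimen_plate in the frame of table_top between -0.0025 and 0.0025 m and y of specimen_plate in the frame of table_top between -0.0025 and 0.0025 m and angle between the x axis of specimen_plate and the x axis of table_top, either way round below 0.1 rad and angle between specimen_plate's own z axis and vertical below 0.05 rad and z of table_top in the frame of microtome between 0.05035 and 0.05045 m), for 0.3 s.
At the end, for the whole second after the job is handed in: The plate lies flat over both pins (within 1.2 mm of the lift table's top, centred within 2.5 mm, turned under 0.1 rad, tilted under 0.05 rad), at rest and let go, and the lift table stands four clicks above its start: 50.4 mm over the table top, within half a click (0.05 mm) (all of step 2 and contact force between the fingers and specimen_plate below 0.05 N and linear speed of specimen_plate below 0.02 m/s); the robot touches nothing.
It fails at once if the brown stain bottle is shifted by more than 20 mm (distance of stain_bottle from where it was at the start of the episode above 0.02 m).
It fails at once if the larger brown bottle is shifted by more than 20 mm (distance of fixative_bottle from where it was at the start of the episode above 0.02 m).
It fails at once if the marker is shifted by more than 20 mm (distance of marker from where it was at the start of the episode above 0.02 m).
It fails at once if the pair of tweezers is shifted by more than 20 mm (distance of tweezers from where it was at the start of the episode above 0.02 m).
It also fails if it takes over 72 s, if anything falls off the work surface, if the arm or the gripper's body presses on something with over 40 N, if the wrist force passes 120 N, or if a joint passes its speed limit or range.

### The arm

A 7-joint arm with a two-finger parallel gripper is mounted at the origin on a cart in front of the work surface, level with it; the furniture and walls round the work are solid. World frame = base frame: x ahead of the robot, y to its left, z up, the work surface at z = 0. Lengths are in mm, angles in rad, forces in N, time in s.
With the tool pointing down it reaches from about 400 to 875 mm from the base axis. Payload 4.4 kg.
Tool frame: the origin (TCP) lies midway between the tips of the shut fingers; the grasp point (between the pads) lies 19 mm behind it (ctrl.pinch_z is the distance from the TCP to the grasp point, in mm); z points along the fingers, y is the line along which they close (so a half turn about z gives the same grasp; the last joint's range is limited). The gripper opens to 85 mm and grips with 20 to 120 N. Pads are 22 mm wide; open, the fingers measure 114 mm over their backs; the gripper's body (76 mm by 85 mm) begins 54 mm behind the grasp point. The pads swing forward as they close: fully open they stand 13 mm farther back than shut.
Start: joints at [1.091, 0.628, 0.038, 1.517, -0.027, 0.996, -0.02], TCP at [261.388, -595.142, 231.313] pointing down, gripper open.
Joint ranges: [-3.06, 3.06], [-0.37, 2.12], [-1.25, 1.32], [0.18, 2.47], [-1.1, 4.24], [0.23, 1.98], [-2.94, 2.94]. Speed limits (rad/s): [2.57, 2.57, 3.14, 3.14, 3.14, 3.14, 3.14].

### API

Orientations are given as [roll, pitch, yaw] about the fixed x, y, z axes, in that order (R = Rz(yaw) Ry(pitch) Rx(roll)).
In Python, from cell import read_state, cams, order, ctrl gives the robot as it stands.
- The arm moves only by the tool move_arm, never from a script. Its argument "targets" is text: rows parted by semicolons, each of 7 numbers parted by spaces: the gripper's target within -1 to 1 (fully open at 1, half-way at 0, shut at -1), then the shift along the tool's x, y, z in cm, then the turn, a rotation vector about the tool's x, y, z in degrees. A call has 1 to 5 rows; each row shifts and turns the commanded pose from where the row before left it, along the tool's axes as they then stand; what a row does not reach is not made up. A row lasts 1/12 s, in which the tool goes at most 41.7 mm and 7.16 degrees, less where a joint would pass 70% of its speed; a pose out of reach is approached as far as the arm can. A call with a gripper value outside its range is refused whole. The fingers move at their own pace and stop on an object; the grip force is fixed at half the most. Time passes only in rows, so rows that do not move let the fingers close. It gives the time, the measured TCP pose, the force, the opening and the grip force at its end, in the units of the state.
- read_state(): the state, without advancing time (a new reading comes with each control period).
- cams.get_image(name): name is "side" or "top"; returns a dict with "color" (400x640x3 uint8, red, green, blue), "fovy" (degrees; the focal length in pixels is half the picture's height over the tangent of half this angle, whatever the lens; pixels are square), "cx", "cy" (the principal point, pixels), "rvec" (rotation vector, rad) and "tvec" (3), from world to camera coordinates, as OpenCV has them. Camera axes: x right, y down, z forward; pixel columns grow to the right and rows downward; lengths in mm; the calibration is good to about 2 mm. A picture is of the moment at which its call begins. There is no depth.
- order.finish_job(): hands the job in; it is judged then, once.
The state is a dict: "clock": time; "qpos": joint angles; "qd": joint speeds; "tau": joint torques, N m; "eef_pos": TCP position; "tool_rot": TCP orientation; "force": force on the tool from outside, world axes, zero at the start; "torque": the same for the moment, N m; "width": finger opening in mm; "gripper_force": force on a finger pad.
Only numpy, scipy, OpenCV 4.12 (cv2) and the standard library are available. Lean on these libraries where they do the work, as an engineer would, in place of code of your own. Each camera call takes 0.05 s, during which the arm holds its last target. There are 200 camera calls.

## Working session

There is one attempt and no reset: what is moved stays moved. The work goes in short steps, Python scripts to look and compute and a tool call to move; the robot and the scene stay as the last step left them, time stands still between calls to the robot, and variables do not carry over. Pictures are saved under pics/ and viewed, at most 10 in all, crops included, and the job is handed in when it is done.

Besides the shell and the picture viewer there is one more tool, called after "Call:" as name(argument=value, ...) on one line, values as JSON. move_arm: Moves the arm, as the interface text tells. Its arguments: {"type":"object","properties":{"targets":{"type":"string"}},"required":["targets"]}

```bash
mkdir -p pics; python3 - <<'E'
from cell import read_state,cams,ctrl
import cv2
s=read_state();print(s,ctrl.pinch_z)
for n in("side","top"):
    d=cams.get_image(n);cv2.imwrite(f"pics/{n}0.png",d["color"][:,:,::-1])
    print({k:v for k,v in d.items() if k!="color"})
E
```

```text
{'clock': 0.0, 'qpos': array([ 1.09118462,  0.62933275,  0.03844325,  1.51838557, -0.02699965,
        0.99628937, -0.0199768 ]), 'qd': array([ 0.00069528, -0.00084208,  0.00174614, -0.00081158, -0.00138761,
        0.00036743,  0.00097528]), 'tau': array([ 1.98706821e-04, -5.63396323e+01,  1.22617140e+00, -1.93435639e+01,
        1.09784456e-02,  1.06581356e-02, -1.24029563e-05]), 'eef_pos': array([ 261.13827856, -594.54807394,  230.39216121]), 'tool_rot': array([-3.13969583e+00,  2.57076196e-05,  4.13833679e-01]), 'force': array([-0.59576377,  0.15783156,  0.72202678]), 'torque': array([ 0.02436604, -0.02427542, -0.02515927]), 'gripper_force': 0.0, 'width': 85.20633256322621} 18.700000000000003
{'fovy': 44.63694558303826, 'cx': 318.70314956343856, 'cy': 206.98837496258088, 'rvec': array([ 0.49782762, -2.54875458,  1.41196684]), 'tvec': array([ 559.97662563,   -3.78000736, 1111.5830868 ])}
{'fovy': 51.323713933942535, 'cx': 315.4702949664303, 'cy': 205.87275902453612, 'rvec': array([ 2.13728001, -2.19239777,  0.1426431 ]), 'tvec': array([ 387.40333304,  489.62155296, 1008.22032417])}
```

View pics/top0.png

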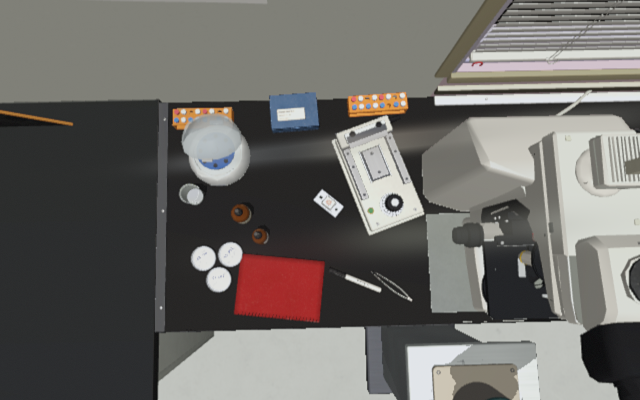

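View pics/side0.png

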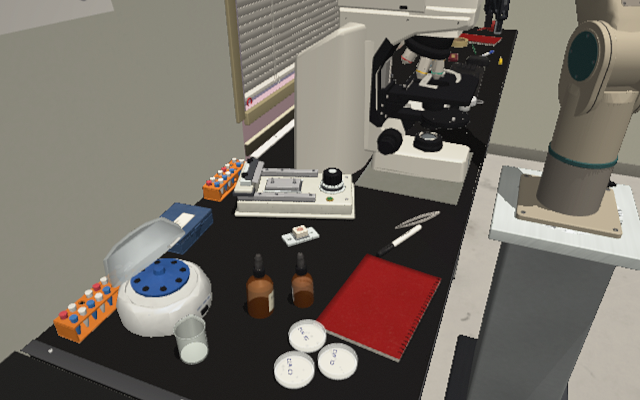

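```bash
python3 - <<'E'
import cv2,numpy as np
t=cv2.imread("pics/top0.png")[105:245,305:435];s=cv2.imread("pics/side0.png")[155:255,230:360]
a=cv2.resize(t,None,fx=4,fy=4,interpolation=cv2.INTER_CUBIC);b=cv2.resize(s,None,fx=6,fy=6,interpolation=cv2.INTER_CUBIC)
cv2.imwrite("pics/t1.png",a);cv2.imwrite("pics/s1.png",b)
E
```

```text
(no output)
```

View pics/t1.png

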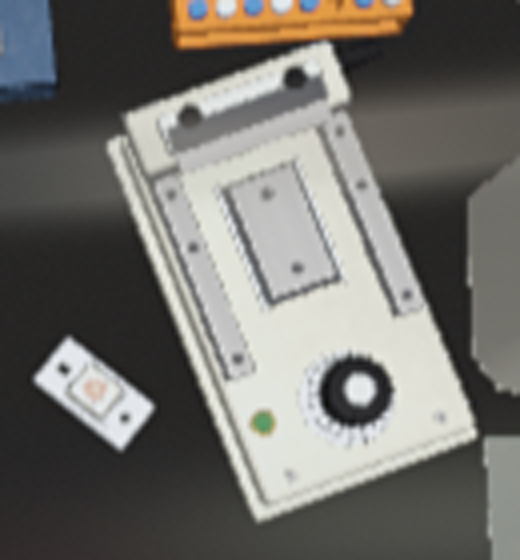

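View pics/s1.png

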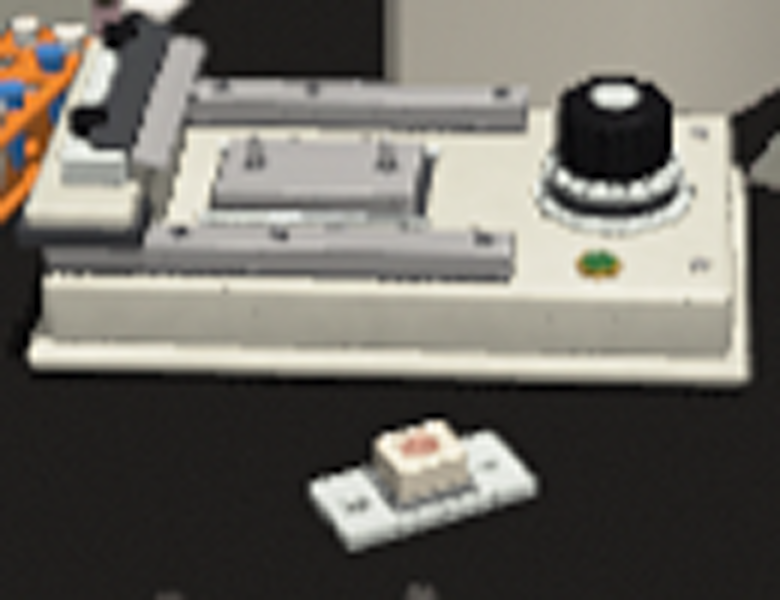

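```bash
cat > h.py <<'E'
import numpy as np,cv2
from scipy.optimize import least_squares
from scipy.spatial.transform import Rotation as Rn
from cell import read_state,cams
def cal(d):
    f=200/np.tan(np.radians(d["fovy"]/2));return np.array([[f,0,d["cx"]],[0,f,d["cy"]],[0,0,1]]),d["rvec"],d["tvec"]
D={n:cams.get_image(n) for n in("top","side")};C={n:cal(D[n]) for n in D}
def proj(n,P):
    K,r,t=C[n];return cv2.projectPoints(np.array(P,float).reshape(-1,3),r,t,K,None)[0].reshape(-1,2)
def back(n,px,z):
    K,r,t=C[n];R=cv2.Rodrigues(r)[0];d=(np.linalg.inv(K)@np.c_[np.array(px,float).reshape(-1,2),np.ones(np.size(px)//2)].T)
    d=(R.T@d).T;c=-R.T@t;return c+d*((z-c[2])/d[:,2])[:,None]
def w(p,P):
    c,s=np.cos(p[2]),np.sin(p[2]);P=np.array(P,float);return np.c_[p[0]+c*P[:,0]-s*P[:,1],p[1]+s*P[:,0]+c*P[:,1],P[:,2]]
def fit(obs,p0):
    g=lambda p:np.concatenate([(proj(n,w(p,P))-px).ravel() for n,P,px in obs])
    return least_squares(g,p0,loss="soft_l1")
T=lambda q,k=4,o=(305,105):(np.array(q,float)+.5)/k-.5+np.array(o)
S=lambda q:T(q,6,(230,155))
E
python3 - <<'E'
from h import *
tc=[[52,21,50],[52,-21,50],[-22,-21,50],[-22,21,50]]
pins=[[40,0,62.5],[-10,0,62.5]];pb=[[40,0,50],[-10,0,50]];pm=[[40,0,57],[-10,0,57]]
mt=[("top",tc,T([[221,187],[295,162],[340,278],[272,305]])),("top",pm,T([[266,193],[297,267]])),("top",[[-95,0,81]],T([[359,389]]))]
ms=[("side",pins,S([[253,138],[388,142]])),("side",pb,S([[253,168],[388,170]])),("side",[[-95,0,81]],S([[613,95]]))]
pl=[[35,17,5],[35,-17,5],[-35,-17,5],[-35,17,5]]
pt=[("top",pl,T([[33,379],[69,336],[154,407],[123,451]])),("top",[[25,0,5],[-25,0,5]],T([[64,370],[125,418]])),("top",[[0,0,21]],T([[95,388]]))]
ps=[("side",pl,S([[350,550],[308,487],[497,430],[538,487]])),("side",[[25,0,5],[-25,0,5]],S([[357,505],[489,465]])),("side",[[0,0,21]],S([[420,443]]))]
print(back("top",T([[359,389]]),81),back("top",T([[95,388]]),21))
for nm,a,b,p0 in(("M",mt,ms,[600,-100,.4]),("P",pt,ps,[550,50,.9])):
    for o in(a,b,a+b):
        r=fit(o,p0);print(nm,r.x.round(3),np.abs(r.fun).max().round(2),np.sqrt((r.fun**2).mean()).round(2))
    print(r.fun.round(1))
E
```

```text
[[497.76651213 188.6627178   81.        ]] [[510.02136923 342.09929025  21.        ]]
M [586.23  220.637 -37.356] 1.55 0.82
M [691.431  -2.701 119.71 ] 45.11 31.48
M [585.82  220.631 -37.35 ] 1.46 0.67
[ 1.5  0.8 -1.4  1.1 -1.1 -0.6  0.1 -1.2  0.3  0.   0.3  0.2  0.3  0.5
 -0.2 -0.1 -0.5 -0.4  0.1 -0.2 -0.3 -0.2  0.1  0.8]
P [508.839 341.799 132.811] 0.68 0.35
P [506.756 341.771  25.988] 1.75 0.6
P [507.643 341.574  13.429] 1.85 0.59
[ 0.6  0.5 -0.   1.   0.1  0.5 -0.5 -0.2  0.1  0.1  0.1  0.4  0.2  0.9
 -0.2 -1.9 -0.  -0.1 -1.1  0.6 -0.5 -0.6 -0.4 -0.1 -0.4  0.1  0.1  0.6]
```

```bash
python3 - <<'E'
from h import *
for n in C:
    K,r,t=C[n];R=cv2.Rodrigues(r)[0];print(n,"cam",(-R.T@t).round())
    P=[[0,0,0],[0,0,400],[261,-595,230],[130,-300,500],[400,0,0],[400,0,300],[600,0,0],[600,-200,0],[300,-200,0]]
    for p,q in zip(P,proj(n,P)):print(p,q.round())
print(back("top",[[430,215],[430,312],[165,325],[165,105],[435,100],[240,210],[260,235],[485,285],[470,230]],0).round())
cv2.imwrite("pics/r.png",np.vstack([cv2.resize(D[n]["color"][0:250,a:a+270,::-1],None,fx=1.2,fy=1.2) if 0 else cv2.resize(D[n]["color"][y:y+200,a:a+270,::-1],(800//2*1,296)) for n,a,y in(("top",370,100),("side",290,0))]))
E
```

```text
top cam [ 376.  388. 1056.]
[0, 0, 0] [475. 408.]
[0, 0, 400] [582. 507.]
[261, -595, 230] [812. 302.]
[130, -300, 500] [855. 436.]
[400, 0, 0] [464. 242.]
[400, 0, 300] [524. 237.]
[600, 0, 0] [459. 165.]
[600, -200, 0] [535. 163.]
[300, -200, 0] [546. 280.]
side cam [ 164. 1086.  586.]
[0, 0, 0] [564. 205.]
[0, 0, 400] [622.  21.]
[261, -595, 230] [490.  35.]
[130, -300, 500] [558. -54.]
[400, 0, 0] [393. 174.]
[400, 0, 300] [404.  54.]
[600, 0, 0] [320. 161.]
[600, -200, 0] [345. 133.]
[300, -200, 0] [446. 149.]
[[472.  83.   0.]
 [230.  97.   0.]
 [217. 752.   0.]
 [779. 762.   0.]
 [777.  51.   0.]
 [497. 567.   0.]
 [432. 517.   0.]
 [292. -45.   0.]
 [431. -17.   0.]]
```

View pics/r.png

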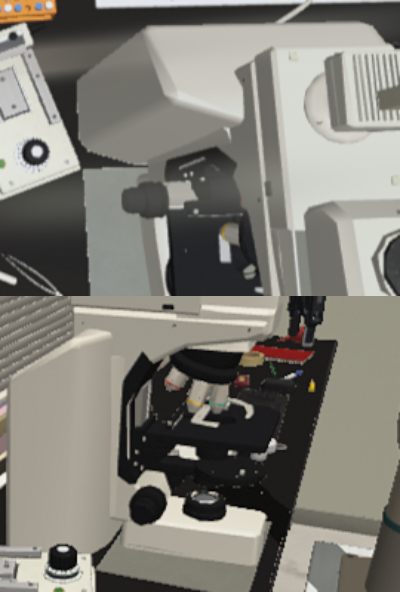

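```bash
python3 - <<'E'
from h import *
def tri(a,b):
    A=[]
    for n,p in(("top",a),("side",b)):
        K,r,t=C[n];M=K@np.c_[cv2.Rodrigues(r)[0],t];A+=[p[0]*M[2]-M[0],p[1]*M[2]-M[1]]
    v=np.linalg.svd(np.array(A))[2][-1];return v[:3]/v[3]
for a,b in(((470,118),(297,57)),((424,132),(297,57)),((536,125),(365,24)),((552,315),(478,5)),((541,240),(410,25)),((541,135),(340,8)),((490,180),(365,24))):
    X=tri(a,b);print(a,b,X.round(),[(proj(n,X)[0]).round() for n in C])
E
```

```text
(470, 118) (297, 57) [627.  79. 291.] [array([470., 119.]), array([296.,  57.])]
(424, 132) (297, 57) [588. 174. 320.] [array([426., 136.]), array([294.,  57.])]
(536, 125) (365, 24) [542. -18. 359.] [array([545., 153.]), array([347.,  20.])]
(552, 315) (478, 5) [266.  26. 415.] [array([553., 323.]), array([473.,   5.])]
(541, 240) (410, 25) [392.   5. 364.] [array([541., 240.]), array([410.,  25.])]
(541, 135) (340, 8) [559.   0. 387.] [array([542., 139.]), array([338.,   8.])]
(490, 180) (365, 24) [480.  84. 375.] [array([493., 188.]), array([360.,  23.])]
```

Call:
move_arm(targets="1 0 -2 -3.5 0 0 0;1 0 -2 -3.5 0 0 0;1 0 -2 -3.5 0 0 0;1 0 -2 -3.5 0 0 0;1 0 -2 -3.5 0 0 0")

```text
clock: 0.82
eef_pos: [220.6, -502.4, 407.9]
tool_rot: [-3.142, -0.0, 0.414]
force: [-0.2, -0.5, -0.3]
width: 85.1
gripper_force: 0.0
```

Call:
move_arm(targets="1 0 -2 -3.5 0 0 0;1 0 -2 -3.5 0 0 0;1 0 -2 -3.5 0 0 0;1 0 -2 -3.5 0 0 0;1 0 -1 -3.9 0 0 0")

```text
clock: 1.23
eef_pos: [183.7, -418.6, 587.5]
tool_rot: [-3.142, -0.0, 0.414]
force: [0.1, -0.3, 0.0]
width: 85.6
gripper_force: 0.0
```

```bash
python3 - <<'E'
from h import *
s=read_state();print(s['clock'],s['qpos'].round(2),s['eef_pos'].round(),s['tool_rot'].round(3),s['force'])
cv2.imwrite("pics/m.png",np.vstack([cv2.resize(D[n]["color"][y:y+200,a:a+270,::-1],(400,296)) for n,a,y in(("top",370,200),("side",290,0))]))
E
```

```text
1.3333 [ 1.06  0.14  0.05  1.3  -0.01  1.69 -0.05] [ 185. -421.  592.] [ 3.128e+00 -1.000e-03  4.140e-01] [ 0.25142315 -0.51825747  0.34660721]
```

Call:
move_arm(targets="1 0 0 -4 0 0 0;1 0 0 -4 0 0 0;1 4 0 0 0 0 -5;1 4 0 0 0 0 -5;1 4 0 0 0 0 -5")

```text
clock: 1.75
eef_pos: [291.1, -363.7, 665.3]
tool_rot: [3.141, -0.0, 0.677]
force: [0.7, -0.3, -0.4]
width: 85.2
gripper_force: 0.0
```

```bash
python3 - <<'E'
from h import *
s=read_state();print(s['clock'],s['qpos'].round(2),s['eef_pos'].round(),s['tool_rot'].round(3),s['force'])
cv2.imwrite("pics/m2.png",np.vstack([cv2.resize(D[n]["color"][y:y+200,a:a+270,::-1],(400,296)) for n,a,y in(("top",370,200),("side",290,0))]))
E
```

```text
1.85 [ 0.87  0.19 -0.07  1.03  0.01  1.92 -0.07] [ 295. -360.  665.] [-3.141 -0.004  0.69 ] [-0.94329743 -0.27367142 -0.43236695]
```

View pics/m2.png

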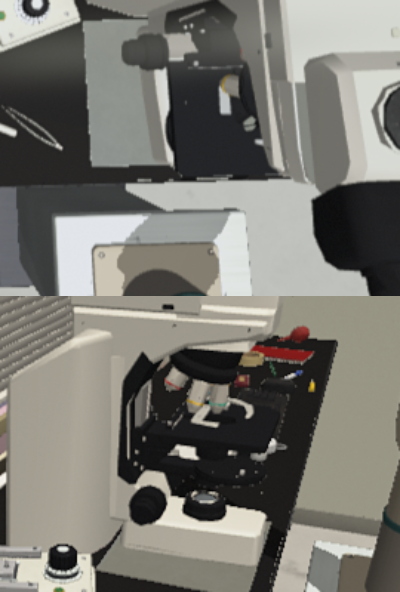

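Call:
move_arm(targets="1 3 0 0 0 0 -4;1 3 0 0 0 0 -4;1 3 0 0 0 0 -4;1 3 0 0 0 0 -4;1 3 0 0 0 0 -4")

```text
clock: 2.27
eef_pos: [393.0, -254.4, 664.9]
tool_rot: [-3.141, 0.0, 1.027]
force: [-0.5, -0.3, 0.6]
width: 85.3
gripper_force: 0.0
```

Call:
move_arm(targets="1 3 0 0 0 0 -4;1 3 0 0 0 0 -4;1 3 0 0 0 0 -4;1 3 0 0 0 0 -4;1 3 0 0 0 0 -4")

```text
clock: 2.68
eef_pos: [451.7, -117.0, 664.9]
tool_rot: [-3.141, 0.0, 1.376]
force: [0.9, -0.4, -0.6]
width: 85.2
gripper_force: 0.0
```

Call:
move_arm(targets="1 3.4 0 0 0 0 -4;1 3.4 0 0 0 0 -4;1 3.4 0 0 0 0 -4;1 3.4 0 0 0 0 -4;1 3.4 0 0 0 0 -4")

```text
clock: 3.1
eef_pos: [461.1, 52.1, 664.9]
tool_rot: [-3.141, 0.0, 1.725]
force: [0.8, -0.3, 0.6]
width: 85.6
gripper_force: 0.0
```

Call:
move_arm(targets="1 4 0 0 0 0 -4;1 4 0 0 0 0 -4;1 4 0 0 0 0 -4;1 4 0 0 0 0 -4;1 4 0 0 0 0 -4")

```text
clock: 3.52
eef_pos: [403.5, 242.8, 664.9]
tool_rot: [-3.141, 0.0, 2.074]
force: [0.1, 0.2, 0.3]
width: 85.2
gripper_force: 0.0
```

```bash
cat >go.py <<'E'
# shift (cm, tool axes) and turn (deg about tool z) to reach x y z yaw
import sys
from h import *
def go(x,y,z,yaw):
    s=read_state();R=Rn.from_euler('xyz',s['tool_rot'])
    d=R.inv().apply(np.array([x,y,z])-s['eef_pos'])/10
    G=Rn.from_euler('xyz',[np.pi,0,yaw]);print("clk",s['clock'],'pos',s['eef_pos'].round(1),'rot',s['tool_rot'].round(3),'q7',s['qpos'][6].round(2),'shift',d.round(2),'turn',np.degrees((R.inv()*G).as_rotvec()).round(2),'F',s['force'].round(1),'T',s['torque'].round(2))
if __name__=="__main__":go(*map(float,sys.argv[1:5]))
E
python3 go.py 508 342 150 .863
```

```text
clk 3.6167 pos [399.9 247.  665.3] rot [-3.141e+00 -3.000e-03  2.086e+00] q7 -0.25 shift [ 2.78 14.1  51.53] turn [-0.13 -0.15 70.06] F [-1.3 -1.3  0. ] T [-0.03 -0.02  0.07]
```

Call:
move_arm(targets="0.3 0 0 4 0 0 7;0.3 0 0 4 0 0 7;0.3 0 0 4 0 0 7;0.3 0 0 4 0 0 7;0.3 0 0 4 0 0 7")

```text
clock: 4.03
eef_pos: [403.9, 240.2, 463.6]
tool_rot: [3.141, 0.0, 1.453]
force: [1.0, 0.6, -0.6]
width: 55.2
gripper_force: 0.0
```

Call:
move_arm(targets="0.3 0 0 4 0 0 7;0.3 0 0 4 0 0 7;0.3 0 0 4 0 0 7;0.3 0 0 4 0 0 7;0.3 0 0 4 0 0 7")

```text
clock: 4.45
eef_pos: [404.1, 240.4, 263.7]
tool_rot: [3.141, -0.001, 0.842]
force: [0.4, 1.5, -0.3]
width: 55.3
gripper_force: 0.0
```

```bash
python3 go.py 508 342 90 .863
```

```text
clk 4.55 pos [400.7 237.9 260.5] rot [-3.139  0.012  0.849] q7 -1.53 shift [15.11  1.22 16.87] turn [-0.17  0.69 -0.82] F [-1.5  0.9  0.6] T [-0.03  0.02  0.02]
```

Call:
move_arm(targets="0.3 3 0.24 3.3 0 0 0;0.3 3 0.24 3.3 0 0 0;0.3 3 0.24 3.3 0 0 0;0.3 3 0.24 3.3 0 0 0;0.3 3 0.24 3.3 0 0 0")

```text
clock: 4.97
eef_pos: [507.9, 340.7, 112.5]
tool_rot: [3.14, -0.004, 0.853]
force: [0.9, -0.1, 0.8]
width: 55.6
gripper_force: 0.0
```

Call:
move_arm(targets="0.3 0 0 0 0 0 0;0.3 0 0 0 0 0 0;0.3 0 0 0 0 0 0")

```text
clock: 5.22
eef_pos: [505.6, 339.4, 113.3]
tool_rot: [3.141, -0.002, 0.851]
force: [0.4, 0.0, 0.1]
width: 55.4
gripper_force: 0.0
```

```bash
python3 - <<'E'
from h import *;import go
go.go(508,342,60,.863);cams.get_image("top");go.go(508,342,60,.863);cams.get_image("top");go.go(508,342,60,.863)
t=cv2.resize(D["top"]["color"][165:245,295:395,::-1],None,fx=4,fy=4,interpolation=2);s=cv2.resize(D["side"]["color"][160:260,230:330,::-1],None,fx=4,fy=4,interpolation=2)
cv2.imwrite("pics/h.png",np.hstack([cv2.copyMakeBorder(t,0,80,0,0,0),s]))
E
```

```text
clk 5.3167 pos [505.8 339.3 114.6] rot [ 3.14  -0.004  0.85 ] q7 -1.66 shift [ 0.32 -0.02  5.46] turn [ 0.09 -0.22 -0.72] F [ 1.  -0.1  0.2] T [0.01 0.07 0.02]
clk 5.3667 pos [505.7 339.3 114.6] rot [ 3.14  -0.004  0.85 ] q7 -1.66 shift [ 0.33 -0.02  5.46] turn [ 0.1  -0.23 -0.73] F [-0.5  0.2 -0.1] T [-0.05 -0.08 -0.  ]
clk 5.4167 pos [505.6 339.3 114.3] rot [ 3.14  -0.004  0.85 ] q7 -1.66 shift [ 0.34 -0.    5.43] turn [ 0.09 -0.21 -0.74] F [ 1.4 -0.7  0.4] T [-0.02 -0.    0.02]
```

View pics/h.png

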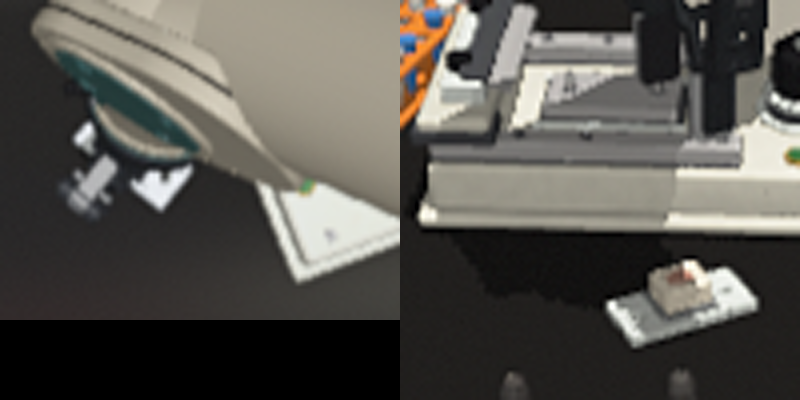

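Call:
move_arm(targets="0.3 0.25 0 3 0 0 -0.7;0.3 0 0 3 0 0 0;0.3 0 0 2.5 0 0 0;0.3 0 0 1.9 0 0 0;0.3 0 0 0 0 0 0")

```text
clock: 5.83
eef_pos: [504.6, 339.4, 5.5]
tool_rot: [-3.141, 0.005, 0.863]
force: [-0.3, -1.0, -0.5]
width: 55.7
gripper_force: 0.0
```

```bash
python3 go.py 508 342 9.5 .863
```

```text
clk 5.9333 pos [506.6 341.3   8.6] rot [ 3.141e+00 -1.000e-03  8.630e-01] q7 -1.71 shift [ 0.15  0.06 -0.09] turn [ 0.02 -0.05 -0.03] F [0.2 0.8 1.4] T [ 0.04 -0.02  0.03]
```

Call:
move_arm(targets="-1 0.1 0 -0.1 0 0 0;-1 0 0 0 0 0 0;-1 0 0 0 0 0 0;-1 0 0 0 0 0 0;-1 0 0 0 0 0 0")

```text
clock: 6.35
eef_pos: [508.2, 342.8, 10.7]
tool_rot: [3.141, -0.003, 0.862]
force: [-0.4, -0.3, 8.0]
width: 20.4
gripper_force: 59.8
```

Call:
move_arm(targets="-1 0 0 0 0 0 0;-1 0 0 0 0 0 0;-1 0 0 0 0 0 0")

```text
clock: 6.6
eef_pos: [508.2, 342.9, 10.6]
tool_rot: [3.141, -0.003, 0.862]
force: [-0.3, -0.6, 7.9]
width: 20.5
gripper_force: 59.8
```

```bash
python3 go.py 508 342 110 .863
```

```text
clk 6.7 pos [508.2 342.9  10.6] rot [ 3.141e+00 -3.000e-03  8.620e-01] q7 -1.71 shift [-0.04  0.05 -9.94] turn [ 0.06 -0.2  -0.05] F [-0.   0.2  8.2] T [-0.1   0.1  -0.01]
```

Call:
move_arm(targets="-1 0 0 -1 0 0 0;-1 0 0 -3 0 0 0;-1 0 0 -4 0 0 0;-1 0 0 -3 0 0 0;-1 0 0 -1.5 0 0 0")

```text
clock: 7.12
eef_pos: [508.5, 343.5, 138.6]
tool_rot: [3.14, -0.006, 0.862]
force: [0.4, 0.6, -1.4]
width: 20.2
gripper_force: 59.1
```

```bash
python3 go.py 599.9 225.8 130 .349
```

```text
clk 7.2167 pos [508.8 343.5 137.7] rot [ 3.14  -0.007  0.862] q7 -1.64 shift [-3.01 14.57  0.78] turn [-1.00e-02 -4.30e-01  2.94e+01] F [ 0.7  0.6 -2.1] T [ 0.03 -0.01 -0.02]
```

Call:
move_arm(targets="-1 -0.3 1.5 0 0 0 0;-1 -0.9 4 0 0 0 0;-1 -0.9 4 0 0 0 0;-1 -0.6 3.5 0 0 0 0;-1 -0.3 1.6 0 0 0 0")

```text
clock: 7.63
eef_pos: [601.2, 216.7, 131.8]
tool_rot: [3.138, 0.004, 0.856]
force: [0.9, -1.2, -1.1]
width: 19.9
gripper_force: 59.1
```

Call:
move_arm(targets="-1 0 0 0 0 0 5;-1 0 0 0 0 0 7;-1 0 0 0 0 0 7;-1 0 0 0 0 0 6.4;-1 0 0 0 0 0 4")

```text
clock: 8.05
eef_pos: [597.2, 223.6, 132.1]
tool_rot: [3.141, 0.003, 0.344]
force: [-0.7, 0.3, -0.9]
width: 20.1
gripper_force: 59.1
```

Call:
move_arm(targets="-1 0 0 1 0 0 0;-1 0 0 2 0 0 0;-1 0 0 1 0 0 0;-1 0 0 0 0 0 0;-1 0 0 0 0 0 0")

```text
clock: 8.47
eef_pos: [597.3, 223.7, 92.0]
tool_rot: [3.142, 0.003, 0.35]
force: [0.4, 0.4, -1.0]
width: 20.3
gripper_force: 59.1
```

```bash
python3 - <<'E'
from h import *;import go
go.go(599.9,225.8,85,.349)
for n,r,c in(("top",(130,200),(330,430)),("side",(155,215),(235,335))):
    cv2.imwrite(f"pics/v_{n}.png",D[n]["color"][:,:,::-1])
t=cv2.resize(D["top"]["color"][125,:][None],None) if 0 else cv2.resize(D["top"]["color"][110:210,335:435,::-1],(400,400),interpolation=2);s=cv2.resize(D["side"]["color"][130:230,235:335,::-1],(400,400),interpolation=2)
cv2.imwrite("pics/v.png",np.hstack([t,s]))
E
```

```text
clk 8.5667 pos [598.6 224.3  93.6] rot [-3.141e+00 -1.000e-03  3.500e-01] q7 -1.82 shift [ 0.17 -0.09  0.87] turn [-0.01 -0.03  0.03] F [-0.3  0.6 -1.6] T [-0.02 -0.   -0.01]
```

View pics/v.png

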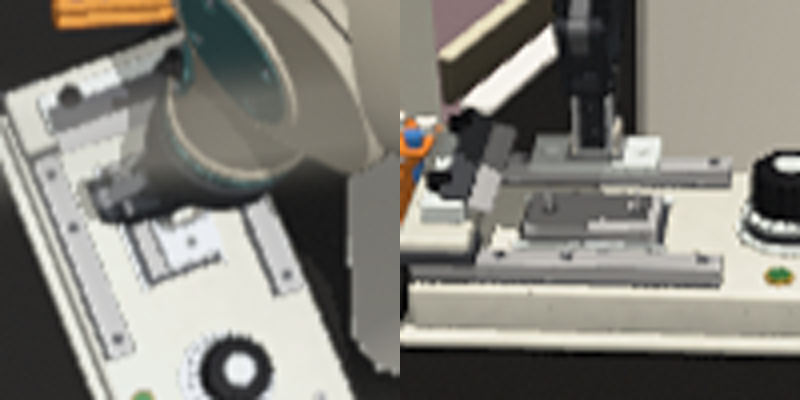

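```bash
python3 - <<'E'
from h import *
def cen(img,p,r=2.2):
    g=cv2.cvtColor(cv2.imread(img),6).astype(float);Y,X=np.mgrid[:400,:640]
    for _ in range(3):
        d=np.hypot(X-p[0],Y-p[1]);m=d<r+.8;bg=np.percentile(g[m],75);k=np.clip(bg-g,0,None)*m;p=np.array([(k*X).sum(),(k*Y).sum()])/k.sum()
    return p
t0="pics/top0.png"
pr,pf=cen(t0,T([266,193])),cen(t0,T([297,267]));h=cen("pics/v_top.png",(382.6,170.1));dl=T([359,389])
print(pr,pf,h)
for z in(55,60,62.5):print("pins",z,back("top",[pr,pf],z).round(1).tolist())
P=read_state()['eef_pos'];H=back("top",[h],P[2]-5.6)[0]
e=H-P;c,s=np.cos(.35),np.sin(.35);print("TCP",P,"hole",H.round(1),"in tool axes",c*e[0]+s*e[1],s*e[0]-c*e[1])
# side: plate corners top of plate front edge: bottom front-left, top front-right, rear-right top
for q,l in(((657,168),[-35,17,0]),((660,138),[-35,-17,5]),((530,138),[35,-17,5])):
    px=np.array([(q[0]-400+.5)/4-.5+235,(q[1]+.5)/4-.5+130]);print(l,px,[proj("side",w([P[0]+c*o,P[1]+s*o,.35],[[l[0],l[1],l[2]+P[2]-10.6]]))[0].round(1).tolist() for o in(-2,0,2)])
print("TCP-based pins predicted side",S([[253,138],[388,142]]))
E
```

```text
[371.28997429 152.98817481] [378.88250319 171.55981269] [382.38245441 170.        ]
pins 55 [[623.7, 234.3, 55.0], [576.8, 217.7, 55.0]]
pins 60 [[622.5, 235.1, 60.0], [575.8, 218.5, 60.0]]
pins 62.5 [[621.9, 235.5, 62.5], [575.3, 219.0, 62.5]]
TCP [598.86136756 224.44062743  94.18528557] hole [573.6 215.   88.6] in tool axes -26.998618966591675 0.24283137300491475
[-35, 17, 0] [298.875 171.625] [[299.1, 173.1], [298.2, 173.0], [297.3, 173.0]]
[-35, -17, 5] [299.625 164.125] [[300.1, 163.9], [299.2, 163.9], [298.3, 163.9]]
[35, -17, 5] [267.125 164.125] [[269.0, 163.4], [268.1, 163.4], [267.2, 163.4]]
TCP-based pins predicted side [[271.75       177.58333333]
 [294.25       178.25      ]]
```

Call:
move_arm(targets="-1 0.27 -0.09 0.4 0 0 0;-1 0 0 0.5 0 0 0;-1 0 0 0.5 0 0 0;-1 0 0 0.3 0 0 0;-1 0 0 0 0 0 0")

```text
clock: 9.08
eef_pos: [599.7, 225.6, 75.2]
tool_rot: [3.141, 0.002, 0.349]
force: [-0.0, 0.2, -0.3]
width: 20.0
gripper_force: 59.1
```

Call:
move_arm(targets="-1 0 0 0 0 0 0;-1 0 0 0.1 0 0 0;-1 0 0 0.1 0 0 0;-1 0 0 0.1 0 0 0;-1 0 0 0 0 0 0")

```text
clock: 9.5
eef_pos: [600.4, 225.9, 73.3]
tool_rot: [-3.142, 0.0, 0.349]
force: [0.1, 0.5, -1.8]
width: 20.0
gripper_force: 59.1
```

```bash
python3 - <<'E'
from h import *;import go
go.go(601.1,226.2,72,.349)
for n in D:cv2.imwrite(f"pics/w_{n}.png",D[n]["color"][:,:,::-1])
E
```

```text
clk 9.6 pos [600.5 226.   73.4] rot [ 3.142 -0.     0.349] q7 -1.83 shift [ 0.06 -0.    0.14] turn [ 0.   -0.    0.01] F [-0.1 -0.6 -1.1] T [0.01 0.05 0.01]
```

Call:
move_arm(targets="-1 0.05 0 0.1 0 0 0;-1 0 0 0.1 0 0 0;-1 0 0 0 0 0 0;-1 0 0 0 0 0 0")

```text
clock: 9.93
eef_pos: [600.9, 226.1, 71.3]
tool_rot: [-3.142, 0.0, 0.349]
force: [0.6, 0.1, -1.8]
width: 19.9
gripper_force: 59.1
```

```bash
python3 go.py 601 226 61 .349
```

```text
clk 10.0333 pos [601.  226.2  71.4] rot [-3.142 -0.     0.349] q7 -1.83 shift [-0.    0.02  1.04] turn [-0.   -0.    0.01] F [ 0.3  0.3 -1.2] T [ 0.02 -0.   -0.01]
```

Call:
move_arm(targets="-1 0 0 0.1 0 0 0;-1 0 0 0.1 0 0 0;-1 0 0 0 0 0 0")

```text
clock: 10.28
eef_pos: [600.8, 226.1, 69.2]
tool_rot: [3.142, 0.0, 0.349]
force: [0.2, 0.7, -1.4]
width: 20.1
gripper_force: 59.1
```

Call:
move_arm(targets="-1 0 0 0.1 0 0 0;-1 0 0 0.1 0 0 0;-1 0 0 0 0 0 0")

```text
clock: 10.53
eef_pos: [600.8, 226.1, 67.1]
tool_rot: [3.142, 0.0, 0.349]
force: [-0.6, 0.1, -1.6]
width: 20.2
gripper_force: 59.1
```

```bash
python3 go.py 601 226 61 .349
```

```text
clk 10.6333 pos [600.9 226.1  67.3] rot [3.142 0.    0.349] q7 -1.83 shift [0.   0.02 0.63] turn [0.   0.01 0.01] F [ 0.3  0.3 -1.2] T [ 0.02  0.01 -0.01]
```

Call:
move_arm(targets="-1 0 0 0.1 0 0 0;-1 0 0 0.1 0 0 0;-1 0 0 0.1 0 0 0;-1 0 0 0.1 0 0 0;-1 0 0 0 0 0 0")

```text
clock: 11.05
eef_pos: [600.8, 226.1, 63.1]
tool_rot: [3.142, 0.0, 0.349]
force: [-0.6, 0.3, -2.2]
width: 20.2
gripper_force: 59.1
```

Call:
move_arm(targets="-1 0 0 0.1 0 0 0;-1 0 0 0.1 0 0 0;-1 0 0 0 0 0 0")

```text
clock: 11.3
eef_pos: [600.8, 226.1, 61.2]
tool_rot: [3.142, 0.0, 0.349]
force: [-0.4, -0.2, -1.4]
width: 20.2
gripper_force: 59.1
```

```bash
python3 go.py 601 226 61 .349
```

```text
clk 11.4 pos [601.  226.1  61.3] rot [3.142 0.    0.349] q7 -1.83 shift [0.   0.01 0.03] turn [0.   0.   0.01] F [ 0.4  0.1 -1.5] T [-0.07  0.03  0.07]
```

Call:
move_arm(targets="-1 0 0 0.05 0 0 0;-1 0 0 0.05 0 0 0;-1 0 0 0 0 0 0;-1 0 0 0 0 0 0")

```text
clock: 11.73
eef_pos: [601.1, 226.2, 60.7]
tool_rot: [3.142, -0.0, 0.349]
force: [0.4, -0.8, 0.4]
width: 20.2
gripper_force: 59.4
```

```bash
python3 go.py 601 226 60 .349
```

```text
clk 11.8333 pos [601.1 226.2  60.6] rot [ 3.142 -0.     0.349] q7 -1.83 shift [-0.01  0.02  0.06] turn [ 0.   -0.02  0.01] F [-0.3 -0.3  3. ] T [-0.05  0.12 -0.  ]
```

Call:
move_arm(targets="-0.2 0 0 0 0 0 0;0 0 0 0 0 0 0;0 0 0 0 0 0 0;0 0 0 0 0 0 0;0 0 0 0 0 0 0")

```text
clock: 12.25
eef_pos: [601.0, 226.1, 60.3]
tool_rot: [-3.142, -0.0, 0.349]
force: [0.8, -0.4, 0.2]
width: 42.9
gripper_force: 0.0
```

Call:
move_arm(targets="0 0 0 -0.5 0 0 0;0 0 0 -1.5 0 0 0;0 0 0 -2 0 0 0;0.3 0 0 -2 0 0 0;0.3 0 0 -1 0 0 0")

```text
clock: 12.67
eef_pos: [602.2, 226.7, 133.1]
tool_rot: [-3.141, -0.004, 0.349]
force: [0.9, 0.1, 0.8]
width: 55.4
gripper_force: 0.0
```

```bash
python3 go.py 496.9 188.2 130 2.35
```

```text
clk 12.7667 pos [602.4 226.8 132.7] rot [-3.141 -0.005  0.349] q7 -1.81 shift [-11.24   0.02   0.22] turn [   0.25   -0.18 -114.64] F [-0.6  0.8 -0.9] T [ 0.01 -0.02 -0.01]
```

Call:
move_arm(targets="0.6 -1.5 0 0 0 0 0;0.6 -3.5 0 0 0 0 0;0.6 -3.5 0 0 0 0 0;0.6 -2 0 0 0 0 0;0.6 -0.74 0 0 0 0 0")

```text
clock: 13.18
eef_pos: [490.8, 185.6, 129.3]
tool_rot: [3.141, 0.006, 0.35]
force: [-0.2, 0.9, -0.3]
width: 68.2
gripper_force: 0.0
```

Call:
move_arm(targets="0.6 0 0 0 0 0 -6;0.6 0 0 0 0 0 -7;0.6 0 0 0 0 0 -7;0.6 0 0 0 0 0 -7;0.6 0 0 0 0 0 -7")

```text
clock: 13.6
eef_pos: [496.0, 188.0, 129.8]
tool_rot: [-3.141, -0.0, 0.948]
force: [-0.1, 0.1, 0.4]
width: 68.6
gripper_force: 0.0
```

Call:
move_arm(targets="0.6 0 0 0 0 0 -7;0.6 0 0 0 0 0 -7;0.6 0 0 0 0 0 -7;0.6 0 0 0 0 0 -7;0.6 0 0 0 0 0 -7")

```text
clock: 14.02
eef_pos: [496.0, 187.9, 129.7]
tool_rot: [-3.141, -0.001, 1.559]
force: [-0.1, -0.8, 0.6]
width: 68.4
gripper_force: 0.0
```

Call:
move_arm(targets="0.6 0 0 0 0 0 -7;0.6 0 0 0 0 0 -7;0.6 0 0 0 0 0 -7;0.6 0 0 0 0 0 -7;0.6 0 0 0 0 0 -7")

```text
clock: 14.43
eef_pos: [495.9, 187.9, 129.7]
tool_rot: [3.141, -0.001, 2.17]
force: [-0.4, 0.4, 0.1]
width: 68.4
gripper_force: 0.0
```

Call:
move_arm(targets="0.6 0 0 0 0 0 -7;0.6 0 0 0 0 0 -7;0.6 0 0 0 0 0 -6;0.6 0 0 0 0 0 -4;0.6 0 0 0 0 0 0")

```text
clock: 14.85
eef_pos: [495.8, 187.8, 129.5]
tool_rot: [3.141, -0.002, 2.584]
force: [0.0, -0.1, -0.3]
width: 68.5
gripper_force: 0.0
```

```bash
python3 - <<'E'
from h import *;import go
go.go(496.9,188.2,60,2.6)
t=cv2.resize(D["top"]["color"][140:240,320:420,::-1],(400,400),interpolation=2);s=cv2.resize(D["side"]["color"][130:230,255:355,::-1],(400,400),interpolation=2)
cv2.imwrite("pics/d.png",np.hstack([t,s]))
E
```

```text
clk 14.95 pos [495.6 187.8 129.8] rot [ 3.141e+00 -1.000e-03  2.580e+00] q7 -0.14 shift [-0.09  0.1   6.98] turn [ 0.01 -0.06 -1.13] F [-0.4 -0.9  1. ] T [ 0.01  0.02 -0.04]
```

View pics/d.png

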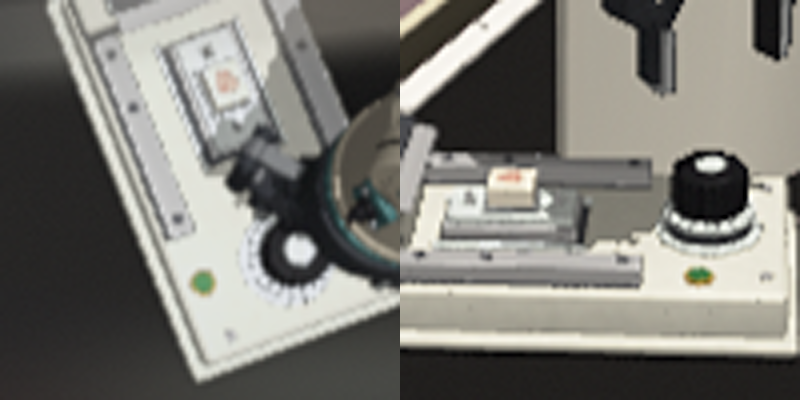

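Call:
move_arm(targets="0.6 -0.09 0.1 1 0 0 0;0.6 0 0 2 0 0 0;0.6 0 0 2 0 0 0;0.6 0 0 1.4 0 0 0;0.6 0 0 0.6 0 0 0")

```text
clock: 15.37
eef_pos: [495.6, 187.4, 58.0]
tool_rot: [-3.139, -0.001, 2.582]
force: [0.9, 0.7, 0.1]
width: 68.5
gripper_force: 0.0
```

Call:
move_arm(targets="0.6 0 0 0 0 0 0;0.6 0 0 0 0 0 0;0.6 0 0 0 0 0 0")

```text
clock: 15.62
eef_pos: [497.2, 188.6, 61.0]
tool_rot: [3.14, 0.001, 2.583]
force: [-0.1, 1.0, 0.1]
width: 67.9
gripper_force: 0.0
```

```bash
python3 go.py 496.9 188.2 58.5 2.58
```

```text
clk 15.7167 pos [497.2 188.4  61.2] rot [3.140e+00 1.000e-03 2.583e+00] q7 -0.24 shift [ 0.02 -0.04  0.27] turn [0.08 0.06 0.17] F [0.6 0.2 0.1] T [-0.02  0.03  0.01]
```

Call:
move_arm(targets="0.2 0 0 0.15 0 0 0;0 0 0 0 0 0 0;-1 0 0 0 0 0 0;-1 0 0 0 0 0 0;-1 0 0 0 0 0 0")

```text
clock: 16.13
eef_pos: [497.5, 189.0, 59.8]
tool_rot: [3.139, 0.001, 2.583]
force: [-0.3, 1.6, 5.8]
width: 40.1
gripper_force: 60.1
```

Call:
move_arm(targets="-1 0 0 0 0 0 0;-1 0 0 0 0 0 0;-1 0 0 0 0 0 0")

```text
clock: 16.38
eef_pos: [497.5, 189.0, 59.8]
tool_rot: [3.139, 0.001, 2.583]
force: [1.1, 0.5, 5.6]
width: 39.8
gripper_force: 60.1
```

```bash
cat >r.py <<'E'
from cell import read_state
s=read_state();print(s['clock'],'yaw',s['tool_rot'].round(3)[2],'pos',s['eef_pos'].round(1),'F',s['force'].round(1),'T',s['torque'].round(3),'tau7',s['tau'][6].round(3),'q7',s['qpos'][6].round(2),s['width'].round(1))
E
python3 r.py
```

```text
Traceback (most recent call last):
  File "r.py", line 2, in <module>
    s=read_state();print(s['clock'],'yaw',s['tool_rot'].round(3)[2],'pos',s['eef_pos'].round(1),'F',s['force'].round(1),'T',s['torque'].round(3),'tau7',s['tau'][6].round(3),'q7',s['qpos'][6].round(2),s['width'].round(1))
                                                                                                                                                                                                        ^^^^^^^^^^^^^^^^
AttributeError: 'float' object has no attribute 'round'
```

```bash
sed -i "s/,s\['width'\].round(1)//" r.py; python3 r.py
```

```text
16.3833 yaw 2.583 pos [497.5 189.   59.8] F [1.1 0.5 5.6] T [ 0.109 -0.042 -0.014] tau7 0.002 q7 -0.24
```

Call:
move_arm(targets="-1 0 0 0 0 0 2;-1 0 0 0 0 0 2")

```text
clock: 16.55
eef_pos: [497.5, 189.0, 59.8]
tool_rot: [3.139, 0.001, 2.512]
force: [0.5, 0.7, 5.8]
width: 40.2
gripper_force: 60.3
```

```bash
python3 r.py
```

```text
16.55 yaw 2.512 pos [497.5 189.   59.8] F [0.5 0.7 5.8] T [ 0.133 -0.08   0.067] tau7 0.387 q7 -0.3
```

Call:
move_arm(targets="-1 0 0 0 0 0 2;-1 0 0 0 0 0 2")

```text
clock: 16.72
eef_pos: [497.5, 189.0, 59.8]
tool_rot: [3.139, 0.001, 2.442]
force: [-0.0, 1.7, 6.4]
width: 40.0
gripper_force: 60.3
```

```bash
python3 r.py
```

```text
16.7167 yaw 2.442 pos [497.5 189.   59.8] F [-0.   1.7  6.4] T [ 0.144 -0.084 -0.021] tau7 0.352 q7 -0.36
```

Call:
move_arm(targets="-1 0 0 0 0 0 2;-1 0 0 0 0 0 2")

```text
clock: 16.88
eef_pos: [497.5, 189.0, 59.8]
tool_rot: [3.139, 0.0, 2.372]
force: [0.1, 0.7, 7.0]
width: 40.0
gripper_force: 60.3
```

```bash
python3 r.py
```

```text
16.8833 yaw 2.372 pos [497.5 189.   59.8] F [0.1 0.7 7. ] T [ 0.133 -0.006  0.021] tau7 0.349 q7 -0.42
```

Call:
move_arm(targets="-1 0 0 0 0 0 2;-1 0 0 0 0 0 2")

```text
clock: 17.05
eef_pos: [497.5, 189.0, 59.8]
tool_rot: [3.139, 0.0, 2.302]
force: [-0.2, 1.5, 5.4]
width: 39.9
gripper_force: 60.3
```

```bash
python3 r.py
```

```text
17.05 yaw 2.302 pos [497.5 189.   59.8] F [-0.2  1.5  5.4] T [0.143 0.011 0.075] tau7 0.347 q7 -0.47
```

Call:
move_arm(targets="-1 0 0 0 0 0 2;-1 0 0 0 0 0 2")

```text
clock: 17.22
eef_pos: [497.6, 189.0, 59.8]
tool_rot: [3.139, 0.0, 2.233]
force: [1.3, -0.5, 6.1]
width: 40.3
gripper_force: 60.3
```

```bash
python3 r.py
```

```text
17.2167 yaw 2.233 pos [497.6 189.   59.8] F [ 1.3 -0.5  6.1] T [ 0.176  0.002 -0.033] tau7 0.344 q7 -0.53
```

Call:
move_arm(targets="-1 0 0 0 0 0 2;-1 0 0 0 0 0 2")

```text
clock: 17.38
eef_pos: [497.5, 189.0, 59.8]
tool_rot: [3.139, -0.0, 2.163]
force: [0.7, 1.0, 5.9]
width: 40.3
gripper_force: 60.3
```

```bash
python3 r.py
```

```text
17.3833 yaw 2.163 pos [497.5 189.   59.8] F [0.7 1.  5.9] T [ 0.162 -0.014 -0.037] tau7 0.341 q7 -0.59
```

Call:
move_arm(targets="-1 0 0 0 0 0 2;-1 0 0 0 0 0 2")

```text
clock: 17.55
eef_pos: [497.5, 189.0, 59.8]
tool_rot: [3.139, -0.0, 2.093]
force: [0.2, 0.2, 5.4]
width: 40.2
gripper_force: 60.3
```

```bash
python3 r.py
```

```text
17.55 yaw 2.093 pos [497.5 189.   59.8] F [0.2 0.2 5.4] T [ 0.141  0.052 -0.048] tau7 0.338 q7 -0.64
```

Call:
move_arm(targets="-1 0 0 0 0 0 2;-1 0 0 0 0 0 2")

```text
clock: 17.72
eef_pos: [497.5, 189.0, 59.8]
tool_rot: [3.139, -0.001, 2.023]
force: [0.5, 1.1, 5.7]
width: 39.9
gripper_force: 60.3
```

```bash
python3 r.py
```

```text
17.7167 yaw 2.023 pos [497.5 189.   59.8] F [0.5 1.1 5.7] T [ 0.12   0.036 -0.008] tau7 0.335 q7 -0.69
```

Call:
move_arm(targets="-1 0 0 0 0 0 2;-1 0 0 0 0 0 2")

```text
clock: 17.88
eef_pos: [497.5, 189.1, 59.8]
tool_rot: [3.139, -0.001, 1.953]
force: [-0.2, 0.3, 6.0]
width: 39.9
gripper_force: 60.3
```

```bash
python3 r.py
```

```text
17.8833 yaw 1.953 pos [497.5 189.1  59.8] F [-0.2  0.3  6. ] T [ 0.105 -0.005 -0.008] tau7 0.332 q7 -0.75
```

Call:
move_arm(targets="-1 0 0 0 0 0 2;-1 0 0 0 0 0 2")

```text
clock: 18.05
eef_pos: [497.5, 189.0, 59.8]
tool_rot: [3.139, -0.001, 1.884]
force: [0.8, 1.3, 6.6]
width: 40.2
gripper_force: 60.3
```

```bash
python3 r.py
```

```text
18.05 yaw 1.884 pos [497.5 189.   59.8] F [0.8 1.3 6.6] T [ 0.169  0.026 -0.023] tau7 0.329 q7 -0.8
```

Call:
move_arm(targets="-1 0 0 0 0 0 2;-1 0 0 0 0 0 2")

```text
clock: 18.22
eef_pos: [497.5, 189.0, 59.8]
tool_rot: [3.139, -0.001, 1.814]
force: [0.1, 0.1, 6.3]
width: 39.9
gripper_force: 60.3
```

```bash
python3 r.py
```

```text
18.2167 yaw 1.814 pos [497.5 189.   59.8] F [0.1 0.1 6.3] T [0.206 0.025 0.022] tau7 0.327 q7 -0.86
```

Call:
move_arm(targets="-1 0 0 0 0 0 2;-1 0 0 0 0 0 2")

```text
clock: 18.38
eef_pos: [497.5, 189.1, 59.8]
tool_rot: [3.139, -0.001, 1.744]
force: [0.7, 1.5, 6.8]
width: 40.3
gripper_force: 60.3
```

```bash
python3 r.py
```

```text
18.3833 yaw 1.744 pos [497.5 189.1  59.8] F [0.7 1.5 6.8] T [ 0.189 -0.003 -0.028] tau7 0.324 q7 -0.91
```

Call:
move_arm(targets="-1 0 0 0 0 0 2;-1 0 0 0 0 0 2")

```text
clock: 18.55
eef_pos: [497.5, 189.1, 59.8]
tool_rot: [3.139, -0.001, 1.674]
force: [-0.5, 1.4, 7.4]
width: 40.2
gripper_force: 60.3
```

```bash
python3 r.py
```

```text
18.55 yaw 1.674 pos [497.5 189.1  59.8] F [-0.5  1.4  7.4] T [0.18  0.054 0.04 ] tau7 0.321 q7 -0.96
```

Call:
move_arm(targets="-1 0 0 0 0 0 2;-1 0 0 0 0 0 2")

```text
clock: 18.72
eef_pos: [497.5, 189.1, 59.8]
tool_rot: [3.139, -0.002, 1.604]
force: [0.8, 1.2, 6.4]
width: 40.4
gripper_force: 60.3
```

```bash
python3 r.py
```

```text
18.7167 yaw 1.604 pos [497.5 189.1  59.8] F [0.8 1.2 6.4] T [0.288 0.039 0.024] tau7 0.318 q7 -1.01
```

Call:
move_arm(targets="-1 0 0 0 0 0 2;-1 0 0 0 0 0 2")

```text
clock: 18.88
eef_pos: [497.4, 189.1, 59.8]
tool_rot: [3.14, -0.002, 1.535]
force: [0.4, 1.8, 6.0]
width: 39.8
gripper_force: 60.3
```

```bash
python3 r.py
```

```text
18.8833 yaw 1.535 pos [497.4 189.1  59.8] F [0.4 1.8 6. ] T [0.219 0.038 0.065] tau7 0.315 q7 -1.06
```

Call:
move_arm(targets="-1 0 0 0 0 0 2;-1 0 0 0 0 0 2")

```text
clock: 19.05
eef_pos: [497.4, 189.1, 59.8]
tool_rot: [3.14, -0.002, 1.465]
force: [-0.1, 1.1, 6.4]
width: 40.0
gripper_force: 60.3
```

```bash
python3 r.py
```

```text
19.05 yaw 1.465 pos [497.4 189.1  59.8] F [-0.1  1.1  6.4] T [ 0.24   0.108 -0.026] tau7 0.312 q7 -1.11
```

Call:
move_arm(targets="-1 0 0 0 0 0 2;-1 0 0 0 0 0 2")

```text
clock: 19.22
eef_pos: [497.3, 189.0, 59.8]
tool_rot: [3.14, -0.002, 1.397]
force: [-0.1, -0.0, 6.8]
width: 39.9
gripper_force: 60.3
```

```bash
python3 r.py
```

```text
19.2167 yaw 1.397 pos [497.3 189.   59.8] F [-0.1 -0.   6.8] T [0.193 0.192 0.585] tau7 -0.235 q7 -1.16
```

Call:
move_arm(targets="-1 0 0 0 0 0 2;-1 0 0 0 0 0 2")

```text
clock: 19.38
eef_pos: [497.4, 189.1, 59.8]
tool_rot: [3.14, -0.002, 1.326]
force: [1.7, 0.7, 6.8]
width: 40.3
gripper_force: 60.2
```

```bash
python3 r.py
```

```text
19.3833 yaw 1.326 pos [497.4 189.1  59.8] F [1.7 0.7 6.8] T [0.248 0.014 0.012] tau7 0.409 q7 -1.21
```

Call:
move_arm(targets="-1 0 0 0 0 0 2;-1 0 0 0 0 0 2")

```text
clock: 19.55
eef_pos: [497.4, 189.1, 59.8]
tool_rot: [3.14, -0.002, 1.255]
force: [0.3, 0.9, 6.6]
width: 39.9
gripper_force: 60.2
```

```bash
python3 r.py
```

```text
19.55 yaw 1.255 pos [497.4 189.1  59.8] F [0.3 0.9 6.6] T [ 0.335  0.093 -0.006] tau7 0.305 q7 -1.26
```

Call:
move_arm(targets="-1 0 0 0 0 0 2")

```text
clock: 19.63
eef_pos: [497.4, 189.1, 59.8]
tool_rot: [3.14, -0.002, 1.22]
force: [0.1, 1.1, 5.2]
width: 40.1
gripper_force: 60.2
```

```bash
python3 r.py
```

```text
19.6333 yaw 1.22 pos [497.4 189.1  59.8] F [0.1 1.1 5.2] T [ 0.22   0.064 -0.033] tau7 0.303 q7 -1.29
```

Call:
move_arm(targets="-1 0 0 0 0 0 2")

```text
clock: 19.72
eef_pos: [497.4, 189.2, 59.8]
tool_rot: [3.14, -0.002, 1.186]
force: [-0.5, 1.3, 5.9]
width: 40.1
gripper_force: 60.2
```

```bash
python3 r.py
```

```text
19.7167 yaw 1.186 pos [497.4 189.2  59.8] F [-0.5  1.3  5.9] T [0.3   0.108 0.019] tau7 0.302 q7 -1.31
```

Call:
move_arm(targets="-1 0 0 0 0 0 2")

```text
clock: 19.8
eef_pos: [497.4, 189.2, 59.8]
tool_rot: [3.14, -0.002, 1.151]
force: [0.7, 1.3, 6.3]
width: 39.9
gripper_force: 60.2
```

```bash
python3 r.py
```

```text
19.8 yaw 1.151 pos [497.4 189.2  59.8] F [0.7 1.3 6.3] T [0.327 0.094 0.026] tau7 0.301 q7 -1.34
```

Call:
move_arm(targets="-1 0 0 0 0 0 2")

```text
clock: 19.88
eef_pos: [497.4, 189.1, 59.8]
tool_rot: [3.141, -0.002, 1.116]
force: [0.5, 1.3, 6.0]
width: 40.0
gripper_force: 60.3
```

```bash
python3 r.py
```

```text
19.8833 yaw 1.116 pos [497.4 189.1  59.8] F [0.5 1.3 6. ] T [0.264 0.176 0.322] tau7 -0.01 q7 -1.36
```

Call:
move_arm(targets="-1 0 0 0 0 0 2")

```text
clock: 19.97
eef_pos: [497.3, 189.1, 59.8]
tool_rot: [3.14, -0.002, 1.083]
force: [0.5, 0.9, 6.0]
width: 40.2
gripper_force: 60.3
```

```bash
python3 r.py
```

```text
19.9667 yaw 1.083 pos [497.3 189.1  59.8] F [0.5 0.9 6. ] T [0.223 0.106 0.547] tau7 -0.257 q7 -1.39
```

Call:
move_arm(targets="-1 0 0 0 0 0 2")

```text
clock: 20.05
eef_pos: [497.3, 189.1, 59.8]
tool_rot: [3.14, -0.002, 1.049]
force: [-0.2, 0.5, 7.3]
width: 40.3
gripper_force: 60.3
```

```bash
python3 r.py
```

```text
20.05 yaw 1.049 pos [497.3 189.1  59.8] F [-0.2  0.5  7.3] T [0.146 0.145 0.794] tau7 -0.483 q7 -1.41
```

Call:
move_arm(targets="-1 0 0 0 0 0 2")

```text
clock: 20.13
eef_pos: [497.4, 189.2, 59.8]
tool_rot: [3.141, -0.003, 1.012]
force: [1.1, 0.5, 6.3]
width: 40.4
gripper_force: 60.2
```

```bash
python3 r.py
```

```text
20.1333 yaw 1.012 pos [497.4 189.2  59.8] F [1.1 0.5 6.3] T [ 0.308  0.112 -0.02 ] tau7 0.408 q7 -1.43
```

Call:
move_arm(targets="-1 0 0 0 0 0 2;-1 0 0 0 0 0 2;-1 0 0 0 0 0 2;-1 0 0 0 0 0 2")

```text
clock: 20.47
eef_pos: [497.5, 189.2, 59.8]
tool_rot: [3.141, -0.003, 0.871]
force: [-0.5, 1.6, 5.7]
width: 39.9
gripper_force: 60.2
```

```bash
python3 r.py
```

```text
20.4667 yaw 0.871 pos [497.5 189.2  59.8] F [-0.5  1.6  5.7] T [ 0.289  0.063 -0.017] tau7 0.291 q7 -1.53
```

Call:
move_arm(targets="-1 0 0 0 0 0 2;-1 0 0 0 0 0 2")

```text
clock: 20.63
eef_pos: [497.4, 189.2, 59.8]
tool_rot: [3.141, -0.003, 0.802]
force: [0.2, 1.0, 6.7]
width: 39.9
gripper_force: 60.3
```

```bash
python3 r.py
```

```text
20.6333 yaw 0.802 pos [497.4 189.2  59.8] F [0.2 1.  6.7] T [0.333 0.163 0.367] tau7 -0.026 q7 -1.58
```

Call:
move_arm(targets="-1 0 0 0 0 0 2")

```text
clock: 20.72
eef_pos: [497.3, 189.2, 59.8]
tool_rot: [3.141, -0.003, 0.769]
force: [0.0, -0.0, 7.1]
width: 40.3
gripper_force: 60.3
```

```bash
python3 r.py
```

```text
20.7167 yaw 0.769 pos [497.3 189.2  59.8] F [ 0.  -0.   7.1] T [0.274 0.094 0.536] tau7 -0.268 q7 -1.6
```

Call:
move_arm(targets="-1 0 0 0 0 0 2")

```text
clock: 20.8
eef_pos: [497.3, 189.2, 59.8]
tool_rot: [3.141, -0.003, 0.735]
force: [-0.9, 0.4, 6.1]
width: 40.2
gripper_force: 60.3
```

```bash
python3 r.py
```

```text
20.8 yaw 0.735 pos [497.3 189.2  59.8] F [-0.9  0.4  6.1] T [0.229 0.066 0.764] tau7 -0.492 q7 -1.62
```

Call:
move_arm(targets="-1 0 0 0 0 0 2")

```text
clock: 20.88
eef_pos: [497.5, 189.2, 59.8]
tool_rot: [3.141, -0.003, 0.698]
force: [0.4, 0.8, 6.2]
width: 40.0
gripper_force: 60.2
```

```bash
python3 r.py
```

```text
20.8833 yaw 0.698 pos [497.5 189.2  59.8] F [0.4 0.8 6.2] T [ 0.416  0.132 -0.019] tau7 0.399 q7 -1.65
```

Call:
move_arm(targets="-1 0 0 0 0 0 2")

```text
clock: 20.97
eef_pos: [497.5, 189.2, 59.8]
tool_rot: [-3.141, -0.003, 0.662]
force: [0.2, 1.2, 5.8]
width: 40.0
gripper_force: 60.2
```

```bash
python3 r.py
```

```text
20.9667 yaw 0.662 pos [497.5 189.2  59.8] F [0.2 1.2 5.8] T [ 0.344  0.035 -0.036] tau7 0.3 q7 -1.67
```

Call:
move_arm(targets="-1 0 0 0 0 0 2;-1 0 0 0 0 0 2;-1 0 0 0 0 0 2;-1 0 0 0 0 0 2")

```text
clock: 21.3
eef_pos: [497.5, 189.3, 59.8]
tool_rot: [-3.141, -0.003, 0.522]
force: [0.2, 1.7, 6.0]
width: 39.8
gripper_force: 60.2
```

```bash
python3 r.py
```

```text
21.3 yaw 0.522 pos [497.5 189.3  59.8] F [0.2 1.7 6. ] T [ 0.335 -0.014  0.011] tau7 0.282 q7 -1.76
```

Call:
move_arm(targets="-1 0 0 0 0 0 2;-1 0 0 0 0 0 2")

```text
clock: 21.47
eef_pos: [497.4, 189.2, 59.8]
tool_rot: [-3.141, -0.003, 0.454]
force: [-0.3, 1.8, 6.1]
width: 40.3
gripper_force: 60.3
```

```bash
python3 r.py
```

```text
21.4667 yaw 0.454 pos [497.4 189.2  59.8] F [-0.3  1.8  6.1] T [0.28  0.066 0.519] tau7 -0.275 q7 -1.81
```

Call:
move_arm(targets="-1 0 0 0 0 0 2")

```text
clock: 21.55
eef_pos: [497.4, 189.2, 59.8]
tool_rot: [-3.141, -0.003, 0.421]
force: [-0.3, 0.9, 7.1]
width: 40.1
gripper_force: 60.3
```

```bash
python3 r.py
```

```text
21.55 yaw 0.421 pos [497.4 189.2  59.8] F [-0.3  0.9  7.1] T [0.286 0.09  0.785] tau7 -0.499 q7 -1.83
```

Call:
move_arm(targets="-1 0 0 0 0 0 2")

```text
clock: 21.63
eef_pos: [497.5, 189.2, 59.8]
tool_rot: [-3.141, -0.003, 0.384]
force: [1.2, 1.2, 6.3]
width: 40.3
gripper_force: 60.2
```

```bash
python3 r.py
```

```text
21.6333 yaw 0.384 pos [497.5 189.2  59.8] F [1.2 1.2 6.3] T [ 0.42   0.055 -0.031] tau7 0.391 q7 -1.85
```

Call:
move_arm(targets="-1 0 0 0 0 0 1.5")

```text
clock: 21.72
eef_pos: [497.5, 189.2, 59.8]
tool_rot: [-3.141, -0.003, 0.357]
force: [-0.3, 1.4, 6.6]
width: 40.3
gripper_force: 60.2
```

```bash
python3 r.py
```

```text
21.7167 yaw 0.357 pos [497.5 189.2  59.8] F [-0.3  1.4  6.6] T [ 0.375  0.019 -0.056] tau7 0.17 q7 -1.87
```

Four clicks felt, and the dial is idle at yaw 0.357. I'll release it and back away upwards.

Call:
move_arm(targets="-1 0 0 0 0 0 0;0.6 0 0 0 0 0 0;0.6 0 0 0 0 0 0;0.6 0 0 0 0 0 0;0.6 0 0 0 0 0 0")

```text
clock: 22.13
eef_pos: [496.4, 187.8, 58.7]
tool_rot: [3.141, 0.001, 0.358]
force: [0.4, 0.2, -0.4]
width: 68.3
gripper_force: 0.0
```

Call:
move_arm(targets="0.6 0 0 -0.5 0 0 0;0.6 0 0 -1.5 0 0 0;0.6 0 0 -3 0 0 0;0.6 0 0 -3 0 0 0;0.6 0 0 -3 0 0 0")

```text
clock: 22.55
eef_pos: [496.1, 187.8, 170.1]
tool_rot: [-3.142, 0.001, 0.358]
force: [1.4, 0.2, -0.4]
width: 68.2
gripper_force: 0.0
```

Call:
move_arm(targets="0.6 0 0 -1 0 0 0;0.6 0 0 0 0 0 0;0.6 0 0 0 0 0 0;0.6 0 0 0 0 0 0")

```text
clock: 22.88
eef_pos: [495.6, 187.4, 177.6]
tool_rot: [3.141, 0.003, 0.358]
force: [-0.2, 0.4, -0.9]
width: 68.1
gripper_force: 0.0
```

```bash
python3 - <<'E'
from h import *
s=cv2.resize(D["side"]["color"][130:230,225:365,::-1],(700,500),interpolation=2);cv2.imwrite("pics/e.png",s)
E
python3 r.py
```

```text
22.9833 yaw 0.358 pos [495.5 187.6 177.3] F [-0.3 -0.7 -0.3] T [-0.028  0.014  0.014] tau7 -0.001 q7 -1.81
```

View pics/e.png

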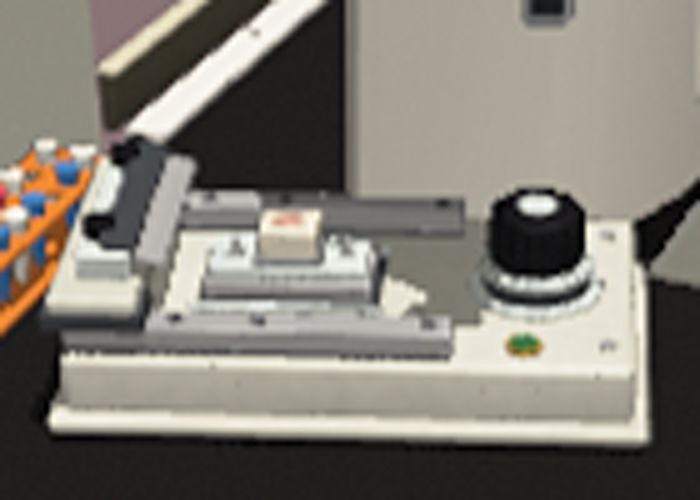

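The plate lies flat on the lift table with both pins through it, at crop pixels (237,245) and (345,243). The gripper is clear of everything.

```bash
python3 -c "
from cell import order
print(order.finish_job())"
```

```text
the job is handed in; nothing more can be done
None
```

The specimen plate is seated flat over both pins and let go, the feed is advanced by four felt clicks, and the job is handed in at about 23 s; the hand-in gave no verdict.

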